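# Raise the lab jack to the dial gauge

### The job

Two screw lab jacks stand on the bench. Turn the knob of the one under the dial gauge clockwise, raising its platform until it just touches the gauge's red foot and pushes it up by a few millimetres (about 4, never more than 8), then let go. Leave the other jack's knob as it is.

Things in the scene. Friction and masses are not known exactly. Their poses are not given: they have to be found in the camera images.
- jack_knob: Black knob, on a vertical axis, of the fixed lab jack under the dial gauge. Grip: upright flat bar 46 long (x), 14 thick (y), 36 mm tall (z), white line on top at +x. Origin: bar's centre, on the axis, 120 mm above the bench; a 40 mm round skirt starts 20 mm below it. Clockwise from above raises the platform 16 mm per rad; 1.3 rad at most are needed. Turns with 0.1 to 0.2 N m, stays where left.
- jack_top (a point): Centre of the top of that jack's aluminium platform, 84 mm square, 70 to 73 mm above the bench at the start, 115 mm beyond the knob's axis as seen from the robot; x points from knob to platform. It moves straight up as the knob turns, 26 mm at most.
- gauge_foot (a point): Centre of the underside of the dial gauge's red foot, a 20 mm disc on a light sprung plunger, within 15 mm of over the platform's centre. Gap to close: this point's height less that of jack_top, 4 to 16 mm at the start. Once touched it rides up with the platform, pressing back with 1 to 2 N; the needle turns once per 20 mm. The gauge and its grey stand reach 165 mm above the bench.
- spare_knob (a joint): Knob angle of the other, identical lab jack, which carries a petri dish and has no gauge over it, in rad: 0 as it stands, growing clockwise. Not to be turned.

How it is judged:
At the end, for the whole second after the job is handed in: The platform of the jack under the gauge has pushed the gauge's red foot up by 0.5 to 9 mm from where it hung and stays there by itself, its knob let go (distance of gauge_foot from where it was at the start of the episode between 0.0005 and 0.009 m and contact force between anything else and jack_knob below 0.2 N and angular speed of jack_knob below 0.05 rad/s); the robot touches nothing.
It fails at once if the gauge's foot is pushed up by more than 12 mm (distance of gauge_foot from where it was at the start of the episode above 0.012 m).
It fails at once if the other jack's knob is turned by more than 0.1 rad (value of joint spare_knob above 0.1 rad).
It also fails if it takes over 29 s, if anything falls off the work surface, if the arm or the gripper's body presses on something with over 40 N, if the wrist force passes 120 N, or if a joint passes its speed limit or range.

### The arm

A 6-joint arm with a two-finger parallel gripper is mounted at the origin on the work surface; the furniture and walls round the work are solid. World frame = base frame: x ahead of the robot, y to its left, z up, the work surface at z = 0. Lengths are in m, angles in rad, forces in N, time in s.
With the tool pointing down it reaches from about 0.325 to 0.75 m from the base axis. Payload 7.6 kg.
Tool frame: the origin (TCP) lies midway between the tips of the shut fingers; the grasp point (between the pads) lies 19 mm behind it; z points along the fingers, y is the line along which they close (so a half turn about z gives the same grasp; the last joint's range is limited). The gripper opens to 85 mm and grips with 20 to 120 N. Pads are 22 mm wide; open, the fingers measure 114 mm over their backs; the gripper's body (76 mm by 85 mm) begins 54 mm behind the grasp point. The pads swing forward as they close: fully open they stand 13 mm farther back than shut.
Start: joints at [-1.418, 0.052, 1.401, -0, 1.689, -0.07], TCP at [0.116, -0.512, 0.209] pointing down, gripper open.
Joint ranges: [-2.9, 2.9], [-0.91, 2.17], [0.12, 2.37], [-1.06, 4.2], [0.26, 2.73], [-2.93, 2.93]. Speed limits (rad/s): [2.57, 2.57, 3.01, 3.14, 3.14, 3.14].

### API

Orientations are given as a unit quaternion [w, x, y, z].
In Python, from plant import telemetry, eyes, order gives the robot as it stands.
- The arm moves only by the tool servo_tool, never from a script. Its argument "increments" is a list of rows, each a list of 3 entries, a list of its own where there are three numbers: the shift along the tool's x, y, z in mm, then the turn, a rotation vector about the tool's x, y, z in rad, then the opening, from 0 (shut) to 1 (fully open). A call has 1 to 12 rows; each row shifts and turns the commanded pose from where the row before left it, along the tool's axes as they then stand; what a row does not reach is not made up. A row lasts 1/8 s, in which the tool goes at most 62.5 mm and 10.7 degrees, less where a joint would pass 70% of its speed; a pose out of reach is approached as far as the arm can. A call is refused whole if a number of a shift passes 62.5 or a number of a turn 0.188, either way. A call with a gripper value outside its range is refused whole. The fingers move at their own pace and stop on an object; the grip force is fixed at half the most. Time passes only in rows, so rows that do not move let the fingers close. It gives the time, the measured TCP pose, the force, the opening and the grip force at its end, in the units of the state.
- telemetry.observe(): the state, without advancing time (a new reading comes with each control period).
- eyes.get_image(name): name is "scene" or "top"; returns (picture, depth): 384x512x3 uint8, red, green, blue; 384x512 float32, m along the optical axis (not along the pixel's ray), 0 where there is no reading.
- eyes.get_calibration(name): a dict with "intrinsics" (3x3 intrinsics, pixels), "R" (3x3) and "t" (3): a world point X has camera coordinates R X + t. Camera axes: x right, y down, z forward; pixel columns grow to the right and rows downward; lengths in m; the calibration is good to about 2 mm. A picture is of the moment at which its call begins. get_calibration takes no time and is no camera call.
- order.sign_off(): hands the job in; it is judged then, once.
Trained networks look in the newest picture that a camera, given by its name, has taken for a name from the list of things; names that differ only in an ending like _2 or _b are one class to them, and where a whole thing is asked for, a point or a joint stands for the part that bears it (a point fixed in the world has none). Each returns a list of dicts, best first, with "confidence" (0 to 1); they miss things now and then, are a little off and sometimes report something else, mostly with a low value. They report only what shows in the picture. A call takes as long as a camera call.
- eyes.search_frame(camera, thing): "point" ([x, y, z] in m, in world coordinates, good to about 4 mm: the middle of the surface that is visible of it).
- eyes.silhouettes(camera, thing): "pixels" (384x512 bool, what is visible of it).
The state is a dict: "time_s": time; "joint_pos": joint angles; "dq": joint speeds; "joint_torque": joint torques, N m; "tcp_pos": TCP position; "tool_rot": TCP orientation; "ft_force": force on the tool from outside, world axes, zero at the start; "ft_torque": the same for the moment, N m; "opening": opening from 0.0 (shut) to 1.0 (fully open); "finger_force": force on a finger pad.
Only numpy, scipy, OpenCV 4.12 (cv2) and the standard library are available. Lean on these libraries where they do the work, as an engineer would, in place of code of your own. Each camera call takes 0.05 s, during which the arm holds its last target. There are 200 camera calls.

## Working session

There is one attempt and no reset: what is moved stays moved. The work goes in short steps, Python scripts to look and compute and a tool call to move; the robot and the scene stay as the last step left them, time stands still between calls to the robot, and variables do not carry over. Pictures are saved under pics/ and viewed, at most 10 in all, crops included, and the job is handed in when it is done.

Besides the shell and the picture viewer there is one more tool, called after "Emit:" in YAML: its name, and indented under it one key for each argument. servo_tool: Moves the arm, as the interface text tells. Its arguments: {"type":"object","properties":{"increments":{"type":"array","items":{"type":"array"}}},"required":["increments"]}

```bash
mkdir -p pics
cat > h.py <<'E'
import numpy as np, cv2
from plant import telemetry, eyes, order
def shot(cam,name=None):
    im,d=eyes.get_image(cam)
    if name: cv2.imwrite('pics/'+name,im[:,:,::-1])
    return im,d
def world(cam,d,px=None):
    c=eyes.get_calibration(cam);K=np.array(c['intrinsics']);R=np.array(c['R']);t=np.array(c['t'])
    v,u=np.mgrid[:d.shape[0],:d.shape[1]]
    P=np.stack([(u-K[0,2])/K[0,0]*d,(v-K[1,2])/K[1,1]*d,d],-1)
    return (P-t)@R
E
python3 - <<'E'
from h import *
ims=[]
for c in ['scene','top']:
    im,d=shot(c); ims.append(im)
    np.savez(f'{c}0.npz',im=im,d=d)
    for n in ['jack_knob','jack_top','gauge_foot','spare_knob']:
        print(c,n,[(np.round(r['point'],4).tolist(),round(r['confidence'],2)) for r in eyes.search_frame(c,n)])
cv2.imwrite('pics/a.png',ims[0][:,:,::-1]);cv2.imwrite('pics/b.png',ims[1][:,:,::-1])
E
```

```text
scene jack_knob [([0.4404, -0.0709, 0.1159], 0.75)]
scene jack_top [([0.5549, -0.0392, 0.0691], 0.63)]
scene gauge_foot [([0.5564, -0.0487, 0.082], 0.55)]
scene spare_knob [([0.4303, 0.1868, 0.112], 0.71)]
top jack_knob [([0.4492, -0.07, 0.1305], 0.71)]
top jack_top [([0.5465, -0.0582, 0.0746], 0.94)]
top gauge_foot []
top spare_knob [([0.4399, 0.1738, 0.1335], 0.52)]
```

View pics/a.png

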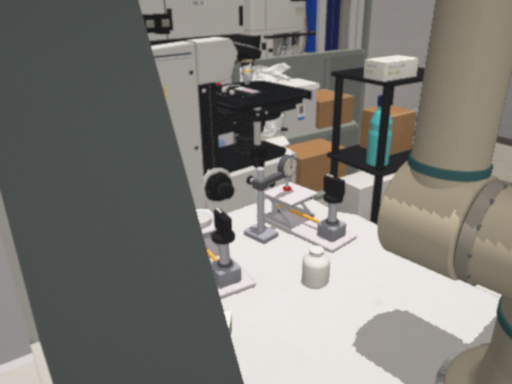

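View pics/b.png

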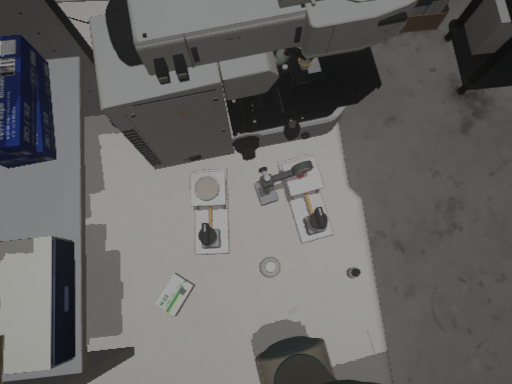

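The scene view shows the gauge jack on the right, with its knob at (333,205), red foot at (288,188) and platform at (293,195). In the top view its knob is at about (318,220) and its platform at (300,175). The spare jack's knob is at (207,235). Next I measure the knob's bar and the foot gap.

Run:
```python
from h import *
z={c:np.load(c+'0.npz') for c in ['scene','top']}
for c in z:
    P=world(c,z[c]['d']);im=z[c]['im'].astype(int)
    # knob bar top points
    m=(abs(P[...,0]-.445)<.045)&(abs(P[...,1]+.07)<.045)&(P[...,2]>.105)&(P[...,2]<.15)
    Q=P[m]; print(c,len(Q),Q.min(0).round(4),Q.max(0).round(4),'med',np.median(Q,0).round(4))
    T=Q[Q[:,2]>np.percentile(Q[:,2],98)-.006]
    r=cv2.minAreaRect((T[:,:2]*1000).astype(np.float32)); print('top rect',len(T),r, T.mean(0).round(4), np.median(T[:,2]).round(4))
    w=m&(im.min(-1)>110); print('white',P[w].round(4)[:15].tolist(), np.argwhere(w)[:5].tolist())
    # platform
    m=(abs(P[...,0]-.556)<.06)&(abs(P[...,1]+.05)<.06)&(P[...,2]>.062)&(P[...,2]<.08)&(im.min(-1)>110)
    Q=P[m]; print('plat',len(Q),np.median(Q,0).round(4),cv2.minAreaRect((Q[:,:2]*1000).astype(np.float32)))
    red=(im[...,0]>im[...,1]+50)&(im[...,0]>im[...,2]+50)&(abs(P[...,0]-.556)<.08)&(abs(P[...,1]+.05)<.08)
    Q=P[red]; print('red',len(Q), Q.min(0).round(4) if len(Q) else '',Q.max(0).round(4) if len(Q) else '',np.median(Q,0).round(4))
    if c=='top':
      crop=z[c]['im'][145:250,240:345]; a=cv2.resize(crop,None,fx=5.6,fy=5.6,interpolation=cv2.INTER_CUBIC)
    else:
      crop=z[c]['im'][140:245,240:375]; b=cv2.resize(crop,None,fx=5.5,fy=5.5,interpolation=cv2.INTER_CUBIC)
cv2.imwrite('pics/c.png',a[:,:,::-1]);cv2.imwrite('pics/d.png',b[:,:,::-1])
```

```text
scene 402 [ 0.4247 -0.085   0.1052] [ 0.4725 -0.0627  0.1406] med [ 0.4434 -0.0692  0.1246]
top rect 105 ((447.97857666015625, -73.3123550415039), (45.15545654296875, 13.548432350158691), 10.31937313079834) [ 0.446  -0.0716  0.1376] 0.1381
white [[0.4672, -0.0733, 0.1392], [0.4655, -0.0744, 0.1396], [0.4634, -0.075, 0.1401], [0.4625, -0.0691, 0.1397], [0.4638, -0.073, 0.1383], [0.4585, -0.0706, 0.1406], [0.4591, -0.0738, 0.1397], [0.4564, -0.0739, 0.1405], [0.4577, -0.0778, 0.1392], [0.4567, -0.0716, 0.1389], [0.4555, -0.0731, 0.1389], [0.4529, -0.0733, 0.1398], [0.4381, -0.0804, 0.1388], [0.4327, -0.0778, 0.1392], [0.4309, -0.0787, 0.1396]] [[174, 327], [174, 328], [174, 329], [175, 327], [175, 328]]
plat 698 [ 0.5526 -0.046   0.0717] ((561.3571166992188, -54.5262565612793), (86.03166961669922, 85.36021423339844), 10.1497220993042)
red 61 [ 0.4813 -0.0684  0.0292] [ 0.5741 -0.0362  0.0857] [ 0.5539 -0.0525  0.0788]
top 186 [ 0.422  -0.0857  0.1072] [ 0.4677 -0.0664  0.1415] med [ 0.4437 -0.0737  0.1372]
top rect 133 ((445.1726989746094, -76.0177993774414), (45.72792434692383, 14.419913291931152), 8.14749813079834) [ 0.4447 -0.0758  0.138 ] 0.138
white [[0.465, -0.0733, 0.1372], [0.4643, -0.0798, 0.1372], [0.4625, -0.0727, 0.1387], [0.4621, -0.0747, 0.1399], [0.4618, -0.0791, 0.139], [0.4605, -0.0725, 0.138], [0.4597, -0.0741, 0.1414], [0.4584, -0.0723, 0.1374], [0.4577, -0.074, 0.1403], [0.4579, -0.0815, 0.1344], [0.4559, -0.0741, 0.1377], [0.4553, -0.0807, 0.1369], [0.4534, -0.0734, 0.1402], [0.4532, -0.0755, 0.1402], [0.4516, -0.0735, 0.1378]] [[208, 319], [208, 322], [209, 319], [209, 320], [209, 322]]
plat 856 [ 0.5465 -0.0622  0.0705] ((559.105712890625, -57.26079559326172), (84.74687194824219, 84.240478515625), 9.3189697265625)
red 7 [ 0.5533 -0.054   0.0811] [ 0.5568 -0.0442  0.0855] [ 0.5548 -0.0493  0.0822]
```

View pics/c.png

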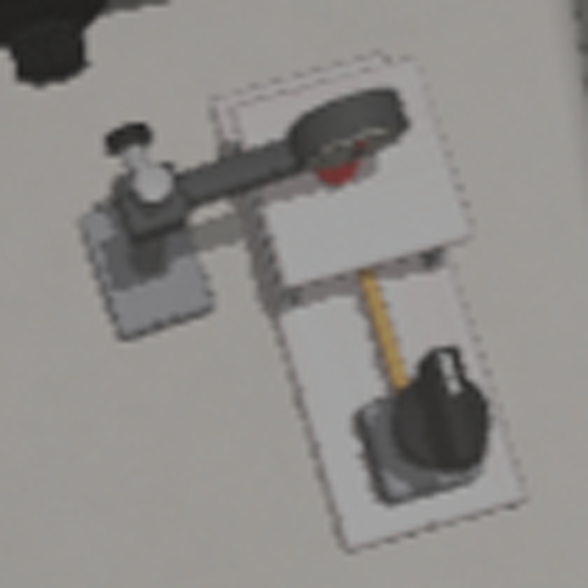

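View pics/d.png

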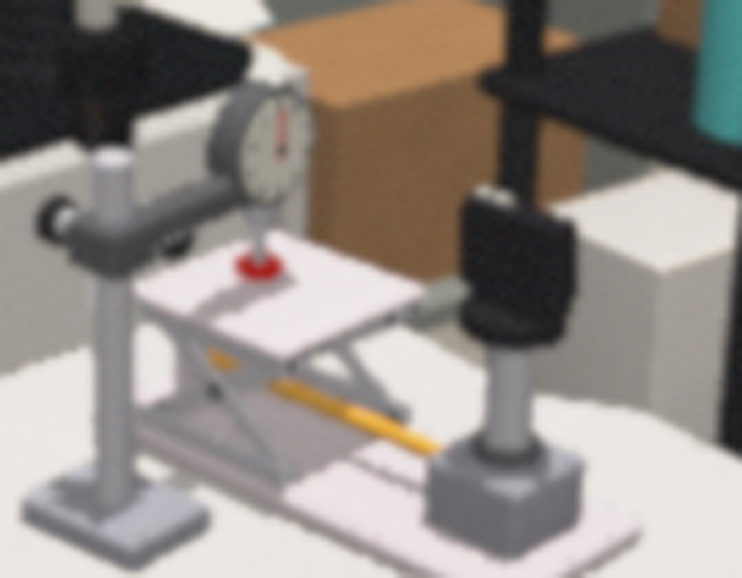

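The crops confirm it: the bar lies along the jack's axis at about 9.5°, with its white line toward the platform. The red foot at (258,265) in the scene crop hangs just above the platform, and the needle points up. Next I work out the approach in the tool's axes.

Run:
```python
from h import *
from scipy.spatial.transform import Rotation as Ro
s=telemetry.observe(); q=s['tool_rot']; R=Ro.from_quat([*q[1:],q[0]]).as_matrix()
print(s['tcp_pos'],R.round(4).tolist(),s['joint_pos'],s['opening'],s['time_s'])
for z in (.2,.108):
  print((R.T@(np.array([.4465,-.0747,z])-s['tcp_pos'])*1000).round(1))
z=np.load('scene0.npz');P=world('scene',z['d']);im=z['im'].astype(int)
red=(im[...,0]>im[...,1]+50)&(im[...,0]>im[...,2]+50);red[:,:270]=0;red[:,310:]=0;red[200:]=0
for v,u in np.argwhere(red): print(v,u,P[v,u].round(4))
```

```text
[ 0.11602446 -0.51203898  0.20890861] [[0.9753, 0.2209, 0.0], [0.2209, -0.9753, -0.0001], [0.0, 0.0001, -1.0]] [-1.41831203e+00  5.22145120e-02  1.40071411e+00  8.37364419e-06
  1.68859161e+00 -7.02771292e-02] 1.0028839802487475 0.5
[ 418.9 -353.5    8.9]
[ 418.9 -353.5  100.9]
186 284 [ 0.5689 -0.0451  0.0849]
186 285 [ 0.567  -0.0464  0.0852]
186 289 [ 0.5632 -0.0543  0.0846]
187 283 [ 0.5682 -0.042   0.0836]
187 284 [ 0.5631 -0.0408  0.0857]
187 285 [ 0.5652 -0.045   0.0839]
187 286 [ 0.5634 -0.0464  0.0841]
187 288 [ 0.561  -0.0499  0.0841]
187 289 [ 0.5577 -0.0501  0.0853]
187 290 [ 0.5574 -0.0525  0.0847]
188 283 [ 0.5615 -0.0369  0.0849]
188 284 [ 0.5606 -0.0389  0.0847]
188 285 [ 0.5607 -0.0417  0.084 ]
188 286 [ 0.5597 -0.0436  0.0839]
188 287 [ 0.5573 -0.0444  0.0845]
188 288 [ 0.5575 -0.0473  0.0837]
188 289 [ 0.5534 -0.0468  0.0853]
188 290 [ 0.5558 -0.0514  0.0833]
188 291 [ 0.5741 -0.0684  0.0724]
189 283 [ 0.5605 -0.0362  0.0832]
189 284 [ 0.5582 -0.0371  0.0837]
189 285 [ 0.5574 -0.0392  0.0835]
189 286 [ 0.5569 -0.0415  0.0831]
189 287 [ 0.5567 -0.044   0.0825]
189 288 [ 0.5538 -0.0445  0.0834]
189 289 [ 0.5553 -0.0483  0.0819]
189 290 [ 0.5539 -0.0499  0.082 ]
190 284 [ 0.5629 -0.0408  0.0788]
190 285 [ 0.5586 -0.0401  0.0805]
190 286 [ 0.5561 -0.0409  0.0812]
190 287 [ 0.5548 -0.0426  0.0812]
190 288 [ 0.5547 -0.0452  0.0806]
190 289 [ 0.5569 -0.0496  0.0787]
```

Emit:
servo_tool:
  increments:
    - [[35, -30, 0], [0, 0, 0], 1]
    - [[35, -30, 0], [0, 0, 0], 1]
    - [[35, -30, 0], [0, 0, 0], 1]
    - [[35, -30, 0], [0, 0, 0], 1]
    - [[35, -30, 0], [0, 0, 0], 1]
    - [[35, -30, 0], [0, 0, 0], 1]
    - [[35, -30, 0], [0, 0, 0], 1]
    - [[35, -30, 0], [0, 0, 0], 1]
    - [[35, -30, 0], [0, 0, 0], 1]
    - [[35, -30, 0], [0, 0, 0], 1]
    - [[35, -30, 0], [0, 0, 0], 1]
    - [[34, -23.5, 0], [0, 0, 0.06], 1]

```text
time_s: 2.0
tcp_pos: [0.4474, -0.0732, 0.2092]
tool_rot: [0.0, 0.997, 0.081, 0.0]
ft_force: [-0.0, -0.4, 0.8]
opening: 0.996
finger_force: 0.0
```

Emit:
servo_tool:
  increments:
    - [[0, 0, 20], [0, 0, 0], 1]
    - [[0, 0, 20], [0, 0, 0], 1]
    - [[0, 0, 20], [0, 0, 0], 1]
    - [[0, 0, 20], [0, 0, 0], 1]
    - [[0, 0, 10], [0, 0, 0], 1]
    - [[0, 0, 9], [0, 0, 0], 1]
    - [[0, 0, 0], [0, 0, 0], 1]

```text
time_s: 2.88
tcp_pos: [0.4464, -0.0747, 0.1097]
tool_rot: [-0.0, 0.997, 0.081, -0.0]
ft_force: [-0.3, -0.6, 0.7]
opening: 0.999
finger_force: 0.0
```

Run:
```python
from h import *
s=telemetry.observe(); print(s['tcp_pos'],s['tool_rot'],s['ft_force'],s['joint_pos'])
im,d=shot('scene','e0.png'); np.savez('s1.npz',im=im,d=d)
cv2.imwrite('pics/e.png',cv2.resize(im[120:250,220:400],None,fx=4.4,fy=4.4,interpolation=cv2.INTER_CUBIC)[:,:,::-1])
```

```text
[ 0.44642415 -0.07466644  0.10966603] [-6.74186655e-05  9.96690365e-01  8.12910976e-02 -2.62067719e-04] [-0.34368845 -0.61328097  0.68430408] [-2.47307630e-01 -9.91789361e-02  1.74912522e+00 -4.17017557e-05
  1.49218597e+00  1.16073018e+00]
```

View pics/e.png

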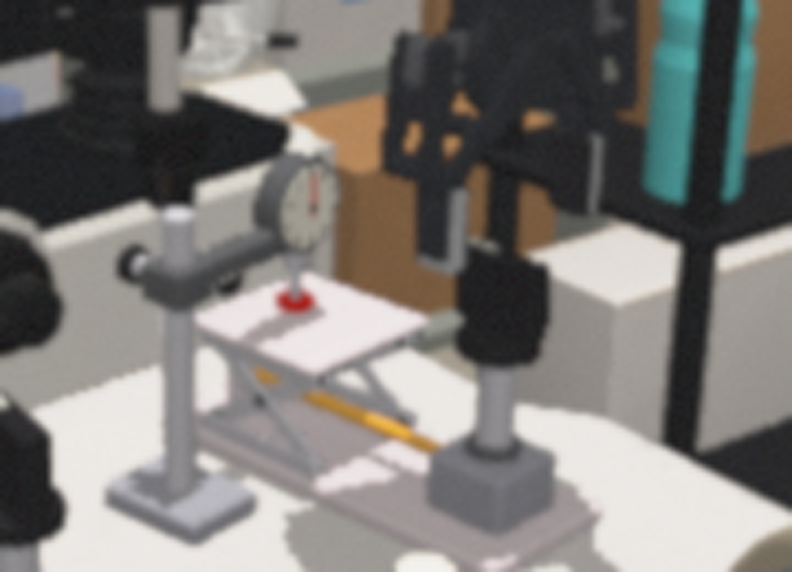

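The fingers straddle the bar (knob at (500,310), pads at (455,230) and (595,175)), and the dial and foot are still visible. I close the gripper now.

Emit:
servo_tool:
  increments:
    - [[0, 0, 0], [0, 0, 0], 0]
    - [[0, 0, 0], [0, 0, 0], 0]
    - [[0, 0, 0], [0, 0, 0], 0]
    - [[0, 0, 0], [0, 0, 0], 0]
    - [[0, 0, 0], [0, 0, 0], 0]
    - [[0, 0, 0], [0, 0, 0], 0]

```text
time_s: 3.68
tcp_pos: [0.4468, -0.0755, 0.1103]
tool_rot: [0.001, 0.997, 0.081, 0.0]
ft_force: [-0.5, -5.5, 2.0]
opening: 0.138
finger_force: 58.6
```

Emit:
servo_tool:
  increments:
    - [[0, 1, 0], [0, 0, 0.08], 0]
    - [[0, 0, 0], [0, 0, 0.08], 0]
    - [[0, 0, 0], [0, 0, 0.08], 0]
    - [[0, 0, 0], [0, 0, 0.08], 0]
    - [[0, 0, 0], [0, 0, 0.08], 0]
    - [[0, 0, 0], [0, 0, 0], 0]

```text
time_s: 4.42
tcp_pos: [0.4468, -0.0748, 0.1103]
tool_rot: [-0.001, 0.993, -0.118, 0.0]
ft_force: [-2.2, 4.7, 4.9]
opening: 0.131
finger_force: 59.0
```

```bash
cat >> h.py <<'E'
def meas(name):
    s=telemetry.observe(); q=s['tool_rot']
    print('yaw',2*np.arctan2(q[2],q[1]),'F',s['ft_force'].round(1) if hasattr(s['ft_force'],'round') else s['ft_force'])
    im,d=shot('scene'); np.savez(name+'.npz',im=im,d=d); rep(im,d)
    return im
def rep(im,d):
    P=world('scene',d); i=im.astype(int)
    r=(i[...,0]>i[...,1]+50)&(i[...,0]>i[...,2]+50);r[:,:270]=0;r[:,310:]=0;r[200:]=0;r[:178]=0
    v,u=np.nonzero(r); print('red n',len(v),'v',v.mean().round(2),'z',np.median(P[r][:,2]).round(4))
    m=(abs(P[...,0]-.556)<.03)&(abs(P[...,1]+.056)<.03)&(P[...,2]>.06)&(P[...,2]<.105)&(i.min(-1)>120)&~cv2.dilate(r.astype(np.uint8),np.ones((5,5))).astype(bool)
    print('plat',m.sum(),np.median(P[m][:,2]).round(4))
E
python3 - <<'E'
from h import *
z=np.load('s1.npz');rep(z['im'],z['d'])
im=meas('s2')
cv2.imwrite('pics/f.png',np.hstack([cv2.resize(a[145:225,255:325],None,fx=5.6,fy=5.6,interpolation=cv2.INTER_CUBIC) for a in (z['im'],im)])[:,:,::-1])
E
```

```text
red n 33 v 188.21 z 0.0833
plat 262 0.0718
yaw -0.23589811854310636 F [-2.2  4.7  4.9]
red n 33 v 188.21 z 0.0833
plat 235 0.078
```

View pics/f.png

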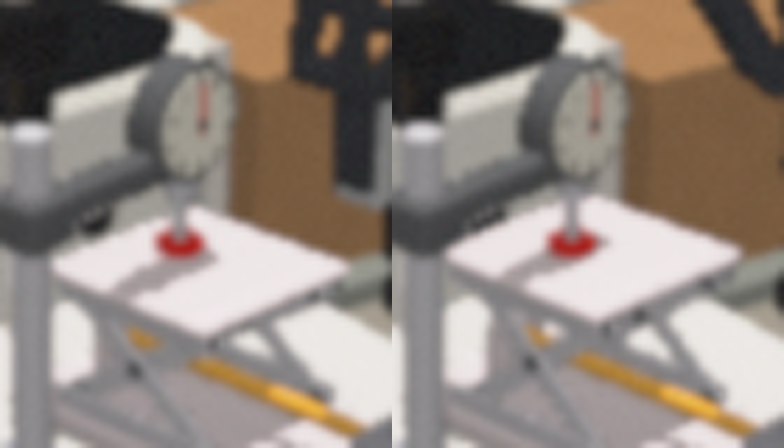

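The platform has risen 6.2 mm (compare left and right). The foot and needle have not moved, so a small gap remains.

Emit:
servo_tool:
  increments:
    - [[0, 0, 0], [0, 0, 0.08], 0]
    - [[0, 0, 0], [0, 0, 0.08], 0]
    - [[0, 0, 0], [0, 0, 0.08], 0]
    - [[0, 0, 0], [0, 0, 0], 0]

```text
time_s: 4.97
tcp_pos: [0.447, -0.0744, 0.1103]
tool_rot: [-0.001, 0.972, -0.235, 0.0]
ft_force: [-1.5, 6.8, 6.0]
opening: 0.135
finger_force: 59.0
```

Run:
```python
from h import *
im=meas('s3')
```

```text
yaw -0.47537173499914054 F [-1.5  6.8  6. ]
red n 37 v 187.03 z 0.0861
plat 226 0.0818
```

Emit:
servo_tool:
  increments:
    - [[0, 0, 0], [0, 0, 0.06], 0]
    - [[0, 0, 0], [0, 0, 0.06], 0]
    - [[0, 0, 0], [0, 0, 0], 0]

```text
time_s: 5.4
tcp_pos: [0.4471, -0.0742, 0.1103]
tool_rot: [-0.002, 0.956, -0.293, 0.0]
ft_force: [0.2, 7.3, 4.6]
opening: 0.132
finger_force: 59.0
```

Run:
```python
from h import *
im=meas('s4')
cv2.imwrite('pics/g.png',np.hstack([cv2.resize(a[145:225,255:325],None,fx=5.6,fy=5.6,interpolation=cv2.INTER_CUBIC) for a in (np.load('s3.npz')['im'],im)])[:,:,::-1])
```

```text
yaw -0.5949262136606558 F [0.2 7.3 4.6]
red n 34 v 186.18 z 0.0875
plat 235 0.0836
```

View pics/g.png

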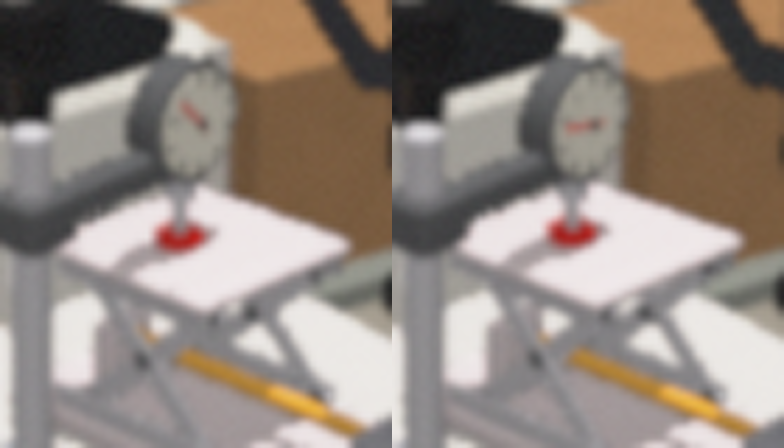

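The needle has gone from about 45° (left) to about 90° (right), so the foot is up 4–5 mm. That agrees with the measured rise of 4.2 mm. I let go and retreat upward.

Emit:
servo_tool:
  increments:
    - [[0, 0, 0], [0, 0, 0], 0.6]
    - [[0, 0, 0], [0, 0, 0], 0.6]
    - [[0, 0, 0], [0, 0, 0], 0.6]
    - [[0, 0, 0], [0, 0, 0], 0.6]
    - [[0, 0, -15], [0, 0, 0], 0.6]
    - [[0, 0, -25], [0, 0, 0], 0.6]
    - [[0, 0, -30], [0, 0, 0], 0.6]
    - [[0, 0, -20], [0, 0, 0], 0.6]
    - [[0, 0, 0], [0, 0, 0], 0.6]
    - [[0, 0, 0], [0, 0, 0], 0.6]

```text
time_s: 6.7
tcp_pos: [0.4465, -0.0756, 0.1993]
tool_rot: [0.0, 0.956, -0.294, -0.0]
ft_force: [0.3, 0.5, 0.2]
opening: 0.603
finger_force: 0.0
```

Run:
```python
from h import *
im=meas('s5')
cv2.imwrite('pics/k.png',cv2.resize(im[120:250,220:400],None,fx=4.4,fy=4.4,interpolation=cv2.INTER_CUBIC)[:,:,::-1])
```

```text
yaw -0.5971998828990123 F [0.3 0.5 0.2]
red n 34 v 186.18 z 0.0879
plat 234 0.0836
```

View pics/k.png

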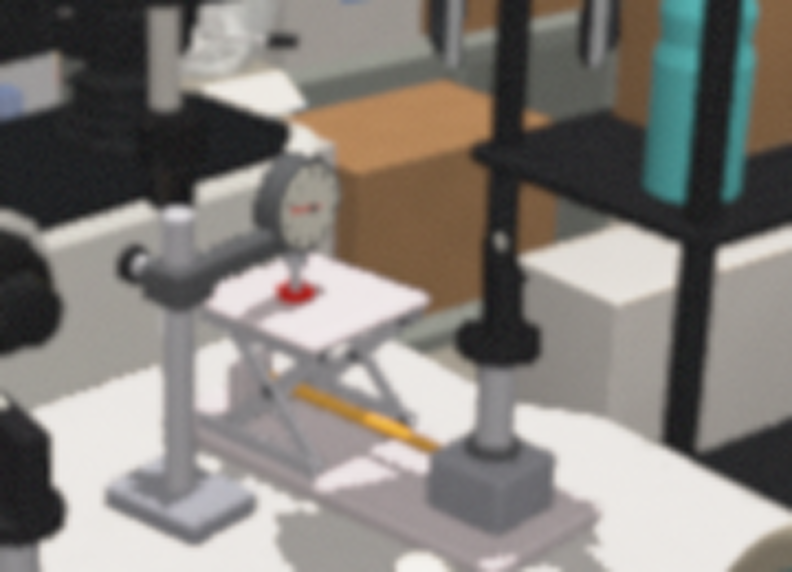

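The gripper is clear above. The knob at (500,300) has stayed turned, and the needle at (303,208) still reads about a quarter turn, so I hand in.

```bash
python3 -c "
from h import *
print(order.sign_off())"
```

```text
the job is handed in; nothing more can be done
None
```

I turned the knob of the jack under the gauge clockwise about 0.75 rad. That pushed the red foot up roughly 4.5 mm, and it stayed there after I let go. The spare jack was not touched, and I handed the job in about 7 s in; sign-off returned no verdict.

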